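Mark two edges of a mannequin plinth at the spring marking jig

TASK

Slide the wooden plinth block flat along the table so that its red edge presses squarely on the brass spring plate of the marking jig, centre mark to centre mark, with a firm steady push of about 15 N for half a second; then turn the block and press its blue edge onto the plate in the same way. Never press the plate harder than 30 N, keep the block flat on the table, and leave it there with the blue edge square, centred and just at the plate. Do not disturb the other things on the table.

Things in the scene. Friction and masses are not known exactly. Their poses are not given: they have to be found in the camera images.
- block: Loose pine plinth block lying flat, 140 mm along its x, 100 mm along y, 40 mm high, about 0.36 kg; too wide to grasp across, to be pushed. Origin: centre of its underside. The long side at +y is painted red, the short side at -x blue; each colour also shows as a band along that edge of the top, with a black tick at the edge's middle.
- red_mid (a point): Middle of the block's red face, 20 mm above the table (block +50 mm in y).
- blue_mid (a point): Middle of the block's blue face, 20 mm above the table (block -70 mm in x).
- jig: Marking jig fixed to the table: blue bent steel bracket 50 mm wide, 52 mm high, on a dark foot 70 mm wide reaching 155 mm behind the plate's face. Origin: on the table below the middle of the brass plate's front face at rest. +y is the way a workpiece is pushed onto the plate (the plate faces -y); x runs along the plate, z up. Yellow line on the bracket's top: its middle.
- jig_plate: The jig's spring-loaded brass plate, 50 mm wide along x, 10 mm thick, 4 to 40 mm above the table, same axes as the jig, black tick in the middle of its top. Origin: below the middle of its front face, moving with the plate. It gives way to +y by up to 10 mm against a spring of 4 N per mm.
- tape_wide: Roll of masking tape lying flat, 104 mm diameter, 48 mm high. Leave alone. Origin: centre of underside.
- tape_thin: Thin roll of tape lying flat, 110 mm diameter, 24 mm high. Leave alone. Origin: centre of underside.
- paint_jar: Jar with green cap, 70 mm diameter, 90 mm high. Leave alone. Origin: centre of underside.
- headphones: Black headphones lying flat, about 210 by 150 mm, 30 mm high. Leave alone. Origin: between the ear cups, on the table.
- pencil: Yellow pencil along its x, 190 mm long, 8 mm thick. Leave alone. Origin: middle of underside.
- mannequin: Wooden artist's mannequin 295 mm tall on a round base of 90 mm. Leave alone. Origin: centre of the base's underside.

How it is judged:
By the outcome, as a careful person would: the job done as asked, in the order asked, and still so for the second after the job is handed in, with the robot touching nothing.
It also fails if it takes over 72 s, if anything falls off the work surface, if the arm or the gripper's body presses on something with over 40 N, if the wrist force passes 120 N, or if a joint passes its speed limit or range.

ROBOT

A 6-joint arm with a two-finger parallel gripper is mounted at the origin on the work surface. World frame = base frame: x ahead of the robot, y to its left, z up, the work surface at z = 0. Lengths are in m, angles in rad, forces in N, time in s.
With the tool pointing down it reaches from about 0.35 to 0.85 m from the base axis. Payload 8.1 kg.
Tool frame: the origin (TCP) lies on the centre line of the jaws, within the pads' length; the fingertips stand robot.tips_ahead ahead of it and the grasp point (between the pads) lies 6 mm ahead of it (robot.tips_ahead is the distance from the TCP to the fingertips, in m); z points along the fingers, y is the line along which they close (so a half turn about z gives the same grasp; the last joint's range is limited). The gripper opens to 93 mm and grips with 3 to 60 N. Pads are 15 mm wide; open, the fingers measure 128 mm over their backs; the gripper's body (75 mm by 188 mm) begins 65 mm behind the grasp point.
Start: joints at [1.09, 0.13, 1.488, -0, 1.523, -0.085], TCP at [0.231, 0.554, 0.223] pointing down, gripper open.
Joint ranges: [-2.96, 2.96], [-0.89, 2.26], [0.02, 2.5], [-1.34, 4.48], [0, 2.73], [-2.66, 2.66]. Speed limits (rad/s): [2.39, 2.39, 2.79, 3.14, 3.14, 3.14].

INTERFACE

Orientations are given as a rotation vector (axis times angle).
In Python, from plant import robot gives the robot as it stands.
- The arm moves only by the tool apply_moves, never from a script. Its arguments are lists of equal length, an entry for each row: "delta_pos": the shift along the tool's x, y, z in cm, a list of three; "twist": the turn about the tool's z in rad. A call has 1 to 8 rows; each row shifts and turns the commanded pose from where the row before left it, along the tool's axes as they then stand; what a row does not reach is not made up. A row lasts 1/8 s, in which the tool goes at most 62.5 mm and 10.7 degrees, less where a joint would pass 70% of its speed; a pose out of reach is approached as far as the arm can. A call with a gripper value outside its range is refused whole. "gripper" is the finger opening in cm, from 0 to 9.3, set as the call begins (left out, the last holds). The fingers move at their own pace and stop on an object; "squeeze" is the grip in N (left out, the last holds). Time passes only in rows, so rows that do not move let the fingers close. It gives the time, the measured TCP pose, the force, the opening and the grip force at its end, in the units of the state.
- robot.read_state(): the state, without advancing time (a new reading comes with each control period).
- robot.read_camera(name): name is "scene" or "top"; returns a dict with "frame" (480x640x3 uint8, red, green, blue), "vertical_fov" (degrees; the focal length in pixels is half the picture's height over the tangent of half this angle, whatever the lens; pixels are square), "cx", "cy" (the principal point, pixels), "k1" (the pictures are not rectified: a ray, as slopes to the right and down, at radius r is drawn at 1 + k1 r^2 times it, then the intrinsics apply), "R" (3x3) and "t" (3): a world point X has camera coordinates R X + t. Camera axes: x right, y down, z forward; pixel columns grow to the right and rows downward; lengths in m; the calibration is good to about 2 mm. A picture is of the moment at which its call begins. There is no depth.
- robot.close_job(): hands the job in; it is judged then, once.
The state is a dict: "t": time; "q": joint angles; "dq": joint speeds; "joint_torque": joint torques, N m; "tool_pos": TCP position; "orientation": TCP orientation; "force": force on the tool from outside, world axes, zero at the start; "wrist_torque": the same for the moment, N m; "opening": finger opening in m; "gripper_force": force on a finger pad.
Only numpy, scipy, OpenCV 4.12 (cv2) and the standard library are available. Lean on these libraries where they do the work, as an engineer would, in place of code of your own. Each camera call takes 0.05 s, during which the arm holds its last target. There are 200 camera calls.

## Working session

There is one attempt and no reset: what is moved stays moved. The work goes in short steps, Python scripts to look and compute and a tool call to move; the robot and the scene stay as the last step left them, time stands still between calls to the robot, and variables do not carry over. Pictures are saved under pics/ and viewed, at most 14 in all, crops included, and the job is handed in when it is done.

Besides the shell and the picture viewer there is one more tool, called after ">>>" as name(argument=value, ...) on one line, values as JSON. apply_moves: Moves the arm, as the interface text tells. Its arguments: {"type":"object","properties":{"delta_pos":{"type":"array"},"twist":{"type":"array"},"gripper":{"type":"number"},"squeeze":{"type":"number"}},"required":["delta_pos","twist"]}

```bash
ls; mkdir -p pics; cat > h.py <<'E'
import numpy as np, cv2
from plant import robot
def cam(n): return robot.read_camera(n)
def K(c):
    f=240/np.tan(np.radians(c["vertical_fov"])/2)
    return np.array([[f,0,c["cx"]],[0,f,c["cy"]],[0,0,1.]])
def und(c,uv):
    uv=np.asarray(uv,float).reshape(-1,1,2)
    return cv2.undistortPoints(uv,K(c),np.array([c["k1"],0,0,0,0.])).reshape(-1,2)
def onplane(c,uv,z):
    d=np.c_[und(c,uv),np.ones(len(np.reshape(uv,(-1,2))))]
    R=np.array(c["R"]);t=np.array(c["t"]); o=-R.T@t; d=d@R
    return o+d*((z-o[2])/d[:,2])[:,None]
def proj(c,X):
    return cv2.projectPoints(np.asarray(X,float).reshape(-1,1,3),cv2.Rodrigues(np.array(c["R"]))[0],np.array(c["t"],float),K(c),np.array([c["k1"],0,0,0,0.]))[0].reshape(-1,2)
E
python3 - <<'E'
from h import *
print(robot.tips_ahead, robot.read_state())
for n in("scene","top"):
    c=cam(n); cv2.imwrite(f"pics/{n}0.png",c["frame"][:,:,::-1]); print({k:v for k,v in c.items() if k!="frame"})
E
```

```text
pics
0.025 {'t': 0.0, 'q': array([ 1.08956885e+00,  1.31167910e-01,  1.48926274e+00, -2.03829321e-05,
        1.52301592e+00, -8.54003730e-02]), 'dq': array([ 3.91690478e-05,  9.04286023e-04,  4.91587489e-04,  1.31605965e-03,
       -8.02357500e-04, -1.72761825e-03]), 'joint_torque': array([-1.22044865e-03, -5.59834063e+01, -4.91766465e+01,  7.67574599e-02,
        3.52710800e-02, -8.87598389e-05]), 'tool_pos': array([0.23106713, 0.55310989, 0.22159251]), 'orientation': array([-6.17612814e-01, -3.07977561e+00,  2.80451780e-03]), 'force': array([-0.08415538, -0.00397913, -0.0217743 ]), 'wrist_torque': array([-0.01920333, -0.03045878,  0.03689383]), 'gripper_force': 0.0, 'opening': 0.09307753858865968}
{'vertical_fov': 56.283871261030804, 'cx': 319.8698874382221, 'cy': 244.33837076840604, 'k1': -0.09670810893432294, 'R': array([[-0.85486919,  0.51872378,  0.01114898],
       [ 0.33497066,  0.56819454, -0.75163131],
       [-0.39622383, -0.63881187, -0.65948925]]), 't': array([ 0.44240575, -0.15856742,  1.22075892])}
{'vertical_fov': 53.75506450716336, 'cx': 312.84496984067107, 'cy': 238.54902297941766, 'k1': -0.1237316612238968, 'R': array([[-0.00558043, -0.9999832 ,  0.00156736],
       [-0.98689331,  0.00525458, -0.16128851],
       [ 0.16127757, -0.00244688, -0.98690605]]), 't': array([0.05709576, 0.54577528, 1.23904862])}
```

View pics/top0.png

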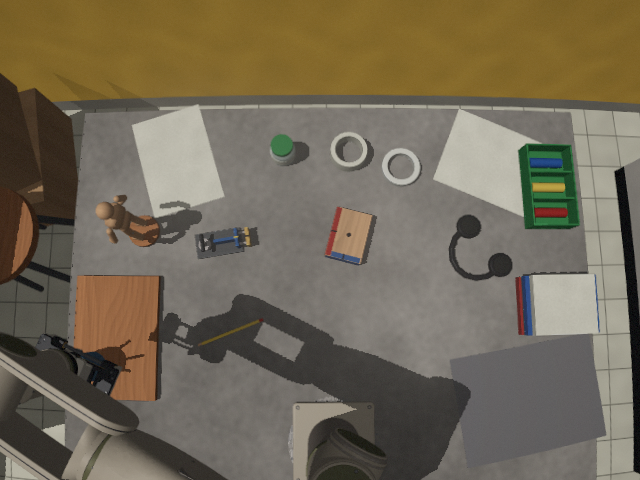

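View pics/scene0.png

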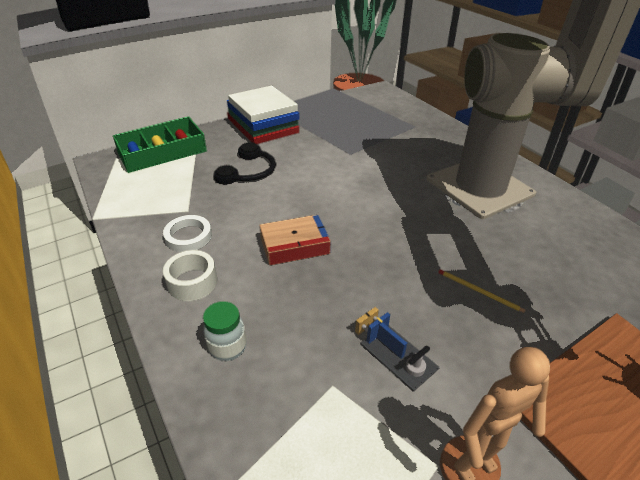

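Top view: block at about (350,236) with its red edge at left, (334,235), and its blue edge at the bottom, (346,258). The brass plate is at (247,237) and the jig runs left to (200,245). The scene view shows the block at (295,238) and the plate at (369,320).

```bash
cat > m.py <<'E'
from h import *
def hsv(c): return cv2.cvtColor(c["frame"],cv2.COLOR_RGB2HSV)
def crop(c,n,x0,y0,x1,y1,s):
    cv2.imwrite(n,cv2.resize(c["frame"][y0:y1,x0:x1,::-1],None,fx=s,fy=s,interpolation=cv2.INTER_CUBIC))
E
python3 - <<'E'
from m import *
t=cam("top"); s=cam("scene")
a=cv2.resize(t["frame"][195:275,185:385,::-1],None,fx=4,fy=4,interpolation=cv2.INTER_CUBIC)
b=cv2.resize(s["frame"][205:275,250:340,::-1],None,fx=4,fy=4,interpolation=cv2.INTER_CUBIC)
b2=cv2.resize(s["frame"][300:390,345:445,::-1],None,fx=3,fy=3,interpolation=cv2.INTER_CUBIC)
im=np.zeros((600,800,3),np.uint8); im[:320]=a; im[320:600,:360]=b; im[320:590,370:670]=b2
cv2.imwrite("pics/c1.png",im)
E
```

```text
(no output)
```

View pics/c1.png

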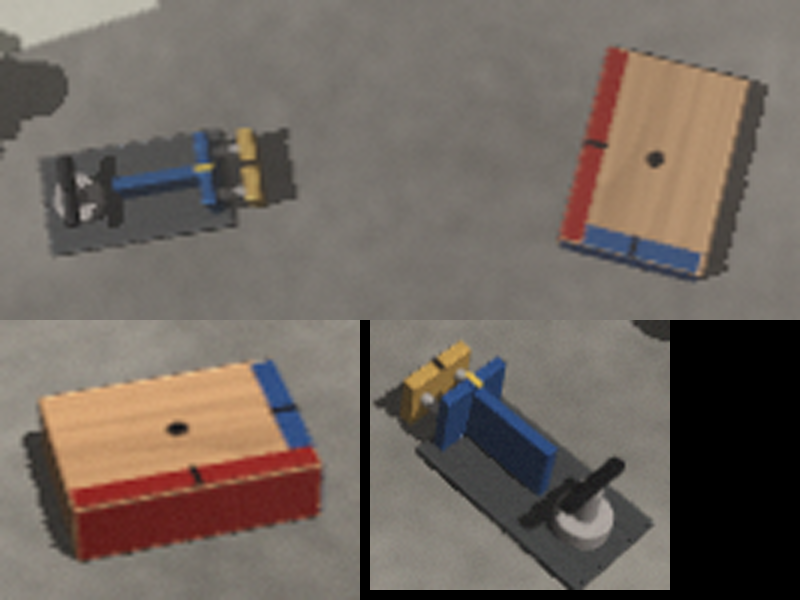

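```bash
cat >> m.py <<'E'
def big(m,n=1):
    k,l,s,ce=cv2.connectedComponentsWithStats(m.astype(np.uint8)); i=1+np.argsort(-s[1:,4])[:n]
    return np.isin(l,i)
def block(c,x0,y0,x1,y1):
    H=hsv(c); h,s,v=[H[:,:,i].astype(int) for i in range(3)]
    roi=np.zeros(h.shape,bool); roi[y0:y1,x0:x1]=1
    w=big(roi&(h>5)&(h<22)&(s>70)&(v>110))
    red=roi&((h<5)|(h>170))&(s>130)
    blu=roi&(h>100)&(h<125)&(s>110)
    return w,red,blu
def rect(m):
    cn=max(cv2.findContours(m.astype(np.uint8),cv2.RETR_EXTERNAL,cv2.CHAIN_APPROX_NONE)[0],key=cv2.contourArea)
    return cn
E
python3 - <<'E'
from m import *
C={"top":(cam("top"),(320,200,385,275)),"scene":(cam("scene"),(250,205,340,275))}
J={"top":(190,215,262,262),"scene":(345,300,445,390)}
dots=[]
for n,(c,b) in C.items():
    w,r,bl=block(c,*b); H=hsv(c)
    V=c["frame"][b[1]:b[3],b[0]:b[2]].max(2)
    print(n,"V red",np.percentile(H[...,2][r],[5,25,50,75,95]),"V blue",np.percentile(H[...,2][bl],[5,25,50,75,95]) if bl.any() else 0)
    # wood rectangle on plane z=.04
    cn=rect(w).reshape(-1,2); X=onplane(c,cn,.04)[:,:2]
    R=cv2.minAreaRect((X*1000).astype(np.float32)); print("wood rect mm",R)
    # dot: dark pixels inside wood hull
    hull=np.zeros(w.shape,np.uint8); cv2.fillConvexPoly(hull,cv2.convexHull(cn),1)
    hull=cv2.erode(hull,np.ones((9,9)))
    wt=np.clip(120-H[...,2].astype(float),0,None)*hull; yy,xx=np.mgrid[:480,:640]
    d=np.array([(xx*wt).sum(),(yy*wt).sum()])/wt.sum(); dots.append((c,d)); print("dot",d,onplane(c,d,.04))
    for nm,m in(("red",r),("blue",bl)):
        X=onplane(c,np.argwhere(m)[:,::-1],.04)[:,:2]; print(nm,cv2.minAreaRect((X*1000).astype(np.float32)))
    x0,y0,x1,y1=J[n]; roi=np.zeros(w.shape,bool); roi[y0:y1,x0:x1]=1
    h,s,v=[H[:,:,i].astype(int) for i in range(3)]
    br=big(roi&(h>14)&(h<28)&(s>90)&(v>90)); jb=big(roi&(h>100)&(h<125)&(s>110))
    for nm,m,z in(("brass",br,.04),("jblue",jb,.052)):
        X=onplane(c,np.argwhere(m)[:,::-1],z)[:,:2]; print(nm,m.sum(),cv2.minAreaRect((X*1000).astype(np.float32)))
    ft=big(roi&(v<75)&(s<90)); X=onplane(c,np.argwhere(ft)[:,::-1],.005)[:,:2]; print("foot",cv2.minAreaRect((X*1000).astype(np.float32)))
(c1,d1),(c2,d2)=dots
P=[np.c_[np.array(c["R"]),np.array(c["t"])] for c in(c1,c2)]
X=cv2.triangulatePoints(P[0],P[1],und(c1,d1).T,und(c2,d2).T); print("tri dot",(X[:3]/X[3]).ravel())
for nm,p,z in(("tape_w",(349,150),.048),("tape_t",(401,167),.024),("jar",(282,146),.09),("mann",(147,232),.02),("hp",(480,248),.02),("penc l",(198,345),.004),("penc r",(262,320),.004)):
    print(nm,onplane(c1,p,z)[0].round(3))
E
```

```text
top V red [134. 137. 139. 141. 144.] V blue [120. 122. 123. 124. 125.]
wood rect mm ((556.5339965820312, -47.92131423950195), (91.1481704711914, 138.44126892089844), 75.38551330566406)
dot [348.45553822 234.34477379] [[ 0.55786797 -0.04300984  0.04      ]]
red ((569.122314453125, -1.7948684692382812), (12.5620756149292, 134.62147521972656), 75.42285919189453)
blue ((496.2294616699219, -33.37905502319336), (74.76329803466797, 10.591835021972656), 75.49972534179688)
brass 35 ((543.2396240234375, 232.4307098388672), (23.174821853637695, 11.195937156677246), 8.947875022888184)
jblue 79 ((542.3803100585938, 289.1639099121094), (69.69286346435547, 20.1258602142334), 81.96302032470703)
foot ((558.9791870117188, 223.60736083984375), (51.680335998535156, 28.174636840820312), 8.801576614379883)
scene V red [ 97.   100.   103.   139.75 153.  ] V blue [118. 129. 131. 133. 135.]
wood rect mm ((559.1591796875, -43.697792053222656), (104.10511779785156, 140.0854034423828), 75.0068359375)
dot [294.90412371 234.09587629] [[ 0.55981811 -0.03811202  0.04      ]]
red ((576.306396484375, 12.763359069824219), (53.74563217163086, 139.6959991455078), 75.26689910888672)
blue ((495.6299133300781, -36.86573791503906), (76.6236572265625, 11.893680572509766), 75.9952163696289)
brass 238 ((562.6328125, 240.49801635742188), (34.846031188964844, 59.27322006225586), 88.73019409179688)
jblue 551 ((567.3857421875, 295.8195495605469), (95.36404418945312, 61.718685150146484), 78.5479965209961)
foot ((537.7483520507812, 293.37030029296875), (91.89388275146484, 173.2405548095703), 9.812756538391113)
tri dot [ 0.55802187 -0.04293386  0.03593274]
tape_w [ 0.796 -0.049  0.048]
tape_t [ 0.754 -0.198  0.024]
jar [0.793 0.136 0.09 ]
mann [0.571 0.52  0.02 ]
hp [ 0.521 -0.414  0.02 ]
penc l [0.26  0.37  0.004]
penc r [0.328 0.194 0.004]
```

```bash
python3 - <<'E'
from m import *
t=cam("top"); g=cv2.cvtColor(t["frame"],cv2.COLOR_RGB2GRAY).astype(float); H=hsv(t)
# lower foot edge: per column subpixel max vertical gradient between foot(dark) and table
P=[]
for x in range(202,243):
    ye=258.5-(x-198.75)*.162; ys=np.arange(int(ye)-4,int(ye)+5); gr=np.clip(np.gradient(g[ys,x]),0,None); 
    P.append((x,(gr*ys).sum()/gr.sum()))
P=np.array(P); X=onplane(t,P,.006)[:,:2]
for _ in range(3):
    vx,vy,x0,y0=cv2.fitLine((X*1000).astype(np.float32),cv2.DIST_HUBER,0,.01,.01).ravel(); res=(X[:,0]*1000-x0)*vy-(X[:,1]*1000-y0)*vx; k=abs(res)<2; X=X[k]
print("foot edge",len(X),vx,vy,np.degrees(np.arctan2(vy,vx)),x0,y0)
np.set_printoptions(linewidth=200)
# spine direction, blue
h,s,v=[H[:,:,i].astype(int) for i in range(3)]
m=(h>100)&(h<125)&(s>90); m[:, :212]=0; m[:,234:]=0; m[:215]=0;m[262:]=0
a=np.argwhere(m)[:,::-1]; X=onplane(t,a,.052)[:,:2]; 
print("spine",cv2.fitLine((X*1000).astype(np.float32),cv2.DIST_L2,0,.01,.01).ravel(),X.mean(0))
br=(h>13)&(h<30)&(s>80)&(v>70); br[:,:242]=0;br[:,254:]=0;br[:222]=0;br[250:]=0
X=onplane(t,np.argwhere(br)[:,::-1],.04)[:,:2]; print("brass all",br.sum(),X.mean(0),cv2.minAreaRect((X*1000).astype(np.float32)))
print(g[224:250,242:254].astype(int))
print("tick",onplane(t,(247.5,235.2),.04)); s=cam("scene"); print(onplane(s,(368.3,314),.04))
P=[np.c_[np.array(c["R"]),np.array(c["t"])] for c in(t,s)]
Y=cv2.triangulatePoints(P[0],P[1],und(t,(247.5,235.2)).T,und(s,(368.3,314)).T);print((Y[:3]/Y[3]).ravel())
E
```

```text
foot edge 36 0.16650556 -0.98604053 -80.41529 508.19742 304.29163
spine [ 1.5834631e-01 -9.8738366e-01  5.4430157e+02  2.9799869e+02] [0.54430156 0.29799868]
brass all 78 [0.55402659 0.2336948 ] ((553.39697265625, 234.22129821777344), (53.81254959106445, 12.344731330871582), 8.94899845123291)
[[110 113 112 114 118 116 117 118 121 121 122 123]
 [115 113 114 115 116 117 120 119 118 123 123 122]
 [111 114 116 114 117 116 117 120 120 120 122 122]
 [111 111 130 142 148 128 106 118 119 119 118 120]
 [112 115 134 144 145 116  80 107  98  73  74  72]
 [113  98 121 148 143 120  73  67  68  68  64  64]
 [ 69  71 122 148 143 125  87  64  66  64  64  65]
 [111 136 142 146 143 140 112  65  63  67  65  65]
 [119 143 145 148 144 145 119  61  64  66  67  65]
 [ 77  80  96 129 143 147 118  59  63  63  67  64]
 [ 69  64  71 120 144 141 114  58  65  64  64  66]
 [ 66  66  63  66  67  65  60  61  62  64  62  66]
 [ 66  64  66  67  84  97  92  76  65  62  66  61]
 [ 64  64  64 119 145 141 128  95  64  64  65  63]
 [ 60  65  63 105 139 144 143 114  65  63  64  63]
 [ 59  65  61  90 130 145 147 122  64  64  65  63]
 [ 60  61  63  86 128 145 147 120  60  64  63  62]
 [ 57  65  94 111 129 145 143 112  59  65  64  62]
 [ 75 115 145 147 147 146 142 115  65  65  65  67]
 [ 77  78 108 129 143 147 144 120  76  64  65  67]
 [ 66  67  67  68 133 162 147 116  80  63  64  63]
 [ 53  59  63  64  74  77  72  71  66  63  67  67]
 [ 53  58  65  67  64  83  84  68  64  64  99 117]
 [ 69  60  92 117 116 117 117 117 119 118 118 119]
 [ 72  61  96 117 116 116 118 119 120 120 117 119]
 [ 77  67  92 115 114 114 117 117 118 119 117 117]]
tick [[0.55698172 0.23233184 0.04      ]]
[[0.55407395 0.23200265 0.04      ]]
[0.55592739 0.23268504 0.04208498]
```

>>> apply_moves(delta_pos=[[-4.4, -4.05, 0], [-4.4, -4.05, 0], [-4.4, -4.05, 0], [-4.4, -4.05, 0], [-4.4, -4.05, 0], [-4.4, -4.05, 0], [-4.4, -4.05, 0], [-4.4, -4.05, 0]], twist=[0, 0, 0, 0, 0, 0, 0, 0], gripper=9.3)

```text
t: 1.4
tool_pos: [0.4318, 0.1171, 0.223]
orientation: [0.617, 3.079, 0.001]
force: [1.0, 0.2, 0.2]
opening: 0.0931
gripper_force: 0.0
```

>>> apply_moves(delta_pos=[[-4.6, -4.2, 0], [-4.6, -4.2, 0], [-4.6, -4.2, 0], [-4.6, -4.2, 0], [0, 0, 0], [0, 0, 0], [0, 0, 0], [0, 0, 0]], twist=[0, 0, 0, 0, 0.18, 0.18, 0.18, 0.18])

```text
t: 2.4
tool_pos: [0.5362, -0.1071, 0.2227]
orientation: [1.671, 2.66, 0.0]
force: [-0.4, 0.1, -0.4]
opening: 0.0926
gripper_force: 0.0
```

>>> apply_moves(delta_pos=[[0, 0, 0], [0, 0, 0], [0, 0, 0], [0, 0, 0], [0, 0, 2]], twist=[0.18, 0.18, 0.18, 0.17, 0])

```text
t: 3.02
tool_pos: [0.5375, -0.1074, 0.2038]
orientation: [2.482, 1.92, 0.004]
force: [0.1, -0.0, 0.5]
opening: 0.093
gripper_force: 0.0
```

```bash
cat >> m.py <<'E'
from scipy.spatial.transform import Rotation as Rn
def st():
    s=robot.read_state(); R=Rn.from_rotvec(s["orientation"]).as_matrix(); yaw=np.degrees(np.arctan2(R[1,0],R[0,0]))
    print("t %.2f pos %s yaw %.1f F %s q6 %.2f"%(s["t"],np.round(s["tool_pos"],4),yaw,np.round(s["force"],1),s["q"][5])); return s,R
def goal(x,y,z):
    s,R=st(); print("tool delta cm",np.round(R.T@(np.array([x,y,z])-s["tool_pos"])*100,2))
JO=np.array([.556,.228]); JA=np.radians(9.3); EX=np.array([np.cos(JA),np.sin(JA)]); EY=np.array([-EX[1],EX[0]])
def jig(p): d=np.asarray(p)[:2]-JO; return np.round([d@EX,d@EY],4)
E
python3 -c "
from m import *
goal(.539,-.114,.037)"
```

```text
t 3.02 pos [ 0.5375 -0.1074  0.2038] yaw 75.4 F [ 0.1 -0.   0.5] q6 -0.04
tool delta cm [-0.6   0.25 16.68]
```

>>> apply_moves(delta_pos=[[-1.0, 0.25, 4], [0, 0, 4.5], [0, 0, 4.5], [0, 0, 3.6], [0.3, 0, 0], [0.5, 0, 0], [0.7, 0, 0], [0.8, 0, 0]], twist=[0, 0, 0, 0, 0, 0, 0, 0])

```text
t: 4.03
tool_pos: [0.5435, -0.0954, 0.0387]
orientation: [2.483, 1.92, 0.002]
force: [-0.9, -3.7, 3.3]
opening: 0.093
gripper_force: 2.1
```

```bash
cat >> m.py <<'E'
def blk(box=None):
    """block top dot + yaw from top camera, via wood/red/blue masks"""
    c=cam("top"); H=hsv(c); h,s,v=[H[:,:,i].astype(int) for i in range(3)]
    roi=np.zeros(h.shape,bool); x0,y0,x1,y1=box or (240,180,420,300); roi[y0:y1,x0:x1]=1
    w=big(roi&(h>5)&(h<22)&(s>70)&(v>110)); near=cv2.dilate(w.astype(np.uint8),np.ones((15,15)))>0
    red=near&((h<5)|(h>170))&(s>130); blu=near&(h>100)&(h<125)&(s>110)&(v>105)
    f=lambda m: cv2.minAreaRect((onplane(c,np.argwhere(m)[:,::-1],.04)[:,:2]*1000).astype(np.float32))
    print("wood",f(w)); print("red",red.sum(),f(red) if red.any() else 0); print("blue",f(blu) if blu.any() else 0)
    hull=np.zeros(h.shape,np.uint8); cv2.fillConvexPoly(hull,cv2.convexHull(rect(w).reshape(-1,2)),1); hull=cv2.erode(hull,np.ones((9,9)))
    wt=np.clip(120-v.astype(float),0,None)*hull; yy,xx=np.mgrid[:480,:640]
    if wt.sum(): 
        d=np.array([(xx*wt).sum(),(yy*wt).sum()])/wt.sum(); X=onplane(c,d,.04)[0]; print("dot px",d.round(1),X.round(4),"jig",jig(X))
    return c
E
python3 -c "
from m import *
s,R=st(); print(jig(s['tool_pos'])); c=blk(); crop(c,'pics/p1.png',230,180,430,320,4)"
```

```text
t 4.03 pos [ 0.5435 -0.0954  0.0387] yaw 75.4 F [-0.9 -3.7  3.3] q6 -0.01
[-0.0646 -0.3172]
wood ((570.2685546875, -24.43248748779297), (42.97750473022461, 124.01731872558594), 75.91445922851562)
red 218 ((569.986083984375, 4.20881462097168), (12.665212631225586, 134.60595703125), 75.44485473632812)
blue ((502.4757080078125, -7.89613151550293), (34.10112380981445, 9.936439514160156), 75.5152587890625)
dot px [344. 234.] [ 0.5589 -0.0309  0.04  ] jig [-0.039  -0.2559]
```

View pics/p1.png

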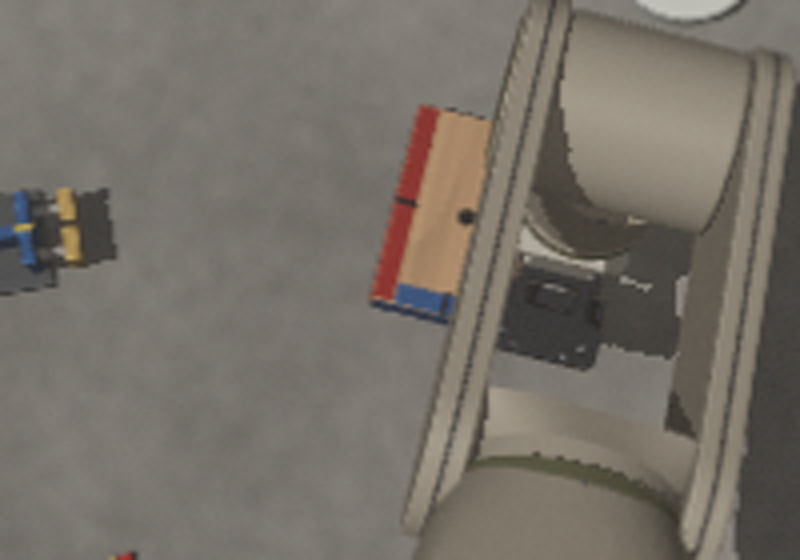

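>>> apply_moves(delta_pos=[[0.9, 0, 0], [0.9, 0, 0], [0.9, 0, 0], [0.9, 0, 0], [0.9, 0, 0], [0.9, 0, 0], [0.9, 0, 0], [0.7, 0, 0]], twist=[0, 0, 0, 0, 0, 0, 0, 0])

```text
t: 5.08
tool_pos: [0.5596, -0.0267, 0.0366]
orientation: [-2.486, -1.921, 0.0]
force: [0.6, -3.5, 2.9]
opening: 0.0929
gripper_force: 1.9
```

>>> apply_moves(delta_pos=[[0.63, 0.3, 0], [0.63, 0.3, 0], [0.63, 0.3, 0], [0.63, 0.3, 0], [0.63, 0.3, 0], [0.63, 0.3, 0], [0.63, 0.3, 0], [0.63, 0.3, 0]], twist=[-0.052, -0.052, -0.052, -0.052, -0.052, -0.052, -0.052, -0.052])

```text
t: 6.08
tool_pos: [0.5871, 0.0214, 0.0365]
orientation: [-2.034, -2.394, -0.0]
force: [-0.1, -3.1, 1.8]
opening: 0.0931
gripper_force: 1.4
```

```bash
python3 -c "
from m import *
s,R=st(); print(jig(s['tool_pos'])); c=blk((255,180,420,300)); crop(c,'pics/p2.png',190,190,390,320,4)"
```

```text
t 6.08 pos [0.5871 0.0214 0.0365] yaw 99.3 F [-0.1 -3.1  1.8] q6 -0.21
[-0.0027 -0.2089]
wood ((575.5935668945312, 61.85417938232422), (35.05427551269531, 100.225341796875), 86.90506744384766)
red 0 0
blue ((519.343994140625, 64.80452728271484), (10.882353782653809, 33.5223274230957), 6.094125270843506)
```

View pics/p2.png

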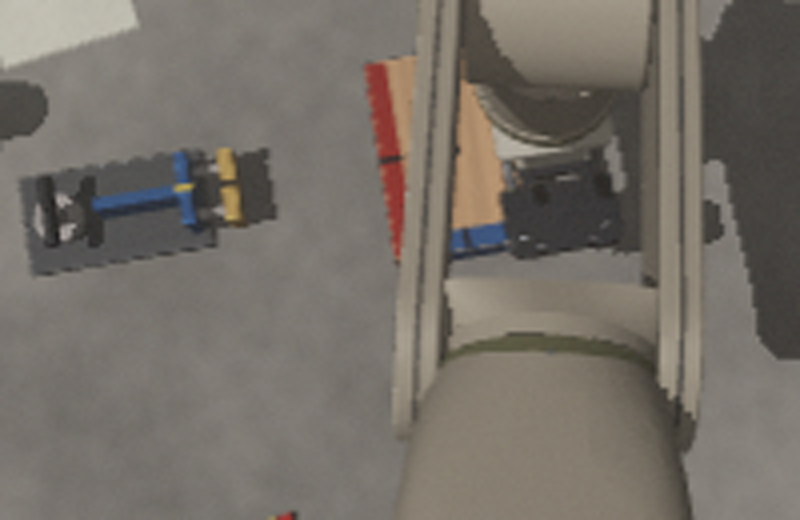

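```bash
cat >> m.py <<'E'
def band(kind,box):
    """outer edge band of the block: rect in world mm, centre in jig frame, tick in jig frame (top camera, z=.04)"""
    c=cam("top"); H=hsv(c); h,s,v=[H[:,:,i].astype(int) for i in range(3)]
    roi=np.zeros(h.shape,bool); x0,y0,x1,y1=box; roi[y0:y1,x0:x1]=1
    m=roi&(((h<5)|(h>170))&(s>130) if kind=="red" else (h>100)&(h<125)&(s>110)&(v>105))
    k=cv2.morphologyEx(m.astype(np.uint8),cv2.MORPH_CLOSE,np.ones((7,7)))>0; k=big(k)
    X=onplane(c,np.argwhere(k)[:,::-1],.04)[:,:2]; r=cv2.minAreaRect((X*1000).astype(np.float32))
    d=(X-JO)@np.c_[EX,EY]*1000; l=cv2.fitLine(d.astype(np.float32),cv2.DIST_L2,0,.01,.01).ravel()
    print(kind,r,"jig centre",d.mean(0).round(1),"line deg rel jig x %.1f"%np.degrees(np.arctan(l[1]/l[0])), "x range",d[:,0].min().round(1),d[:,0].max().round(1))
    wt=k*np.clip(100-v,0,None); yy,xx=np.mgrid[:480,:640]
    if wt.sum(): p=np.array([(xx*wt).sum(),(yy*wt).sum()])/wt.sum(); print("tick",p.round(1),"jig mm",jig(onplane(c,p,.04)[0])*1000)
    return c
E
python3 -c "
from m import *
band('red',(270,190,296,260))"
```

```text
red ((571.98046875, 125.13316345214844), (134.6793975830078, 12.540475845336914), 9.46131420135498) jig centre [   7.1 -103.7] line deg rel jig x -1.4 x range -68.2 66.5
tick [286.5 229.7] jig mm [  -1.  -103.3]
```

>>> apply_moves(delta_pos=[[1.0, 0.05, 0], [1.2, 0.05, 0], [1.2, 0.05, 0], [1.2, 0.05, 0], [1.2, 0, 0], [1.1, 0, 0], [0.8, 0, 0], [0.6, 0, 0]], twist=[0, 0, 0, 0, 0, 0, 0, 0])

```text
t: 7.18
tool_pos: [0.5755, 0.1036, 0.0367]
orientation: [2.035, 2.393, -0.0]
force: [0.3, -1.4, -1.5]
opening: 0.0929
gripper_force: 0.7
```

```bash
python3 -c "
from m import *
s,R=st(); print(jig(s['tool_pos'])); c=band('red',(253,190,280,265)); crop(c,'pics/p3.png',220,195,320,265,8)"
```

```text
t 7.17 pos [0.5755 0.1036 0.0367] yaw 99.2 F [ 0.3 -1.4 -1.5] q6 -0.07
[-0.0008 -0.1259]Traceback (most recent call last):
  File "<string>", line 3, in <module>
    s,R=st(); print(jig(s['tool_pos'])); c=band('red',(253,190,280,265)); crop(c,'pics/p3.png',220,195,320,265,8)
                                           ~~~~^^^^^^^^^^^^^^^^^^^^^^^^^
  File "m.py", line 45, in band
    X=onplane(c,np.argwhere(k)[:,::-1],.04)[:,:2]; r=cv2.minAreaRect((X*1000).astype(np.float32))
      ~~~~~~~^^^^^^^^^^^^^^^^^^^^^^^^^^^^^^
  File "h.py", line 11, in onplane
    d=np.c_[und(c,uv),np.ones(len(np.reshape(uv,(-1,2))))]
            ~~~^^^^^^
  File "h.py", line 9, in und
    return cv2.undistortPoints(uv,K(c),np.array([c["k1"],0,0,0,0.])).reshape(-1,2)
           ~~~~~~~~~~~~~~~~~~~^^^^^^^^^^^^^^^^^^^^^^^^^^^^^^^^^^^^^^
cv2.error: OpenCV(4.12.0) /io/opencv/modules/calib3d/src/undistort.dispatch.cpp:347: error: (-215:Assertion failed) CV_IS_MAT(_src) && CV_IS_MAT(_dst) && (_src->rows == 1 || _src->cols == 1) && (_dst->rows == 1 || _dst->cols == 1) && _src->cols + _src->rows - 1 == _dst->rows + _dst->cols - 1 && (CV_MAT_TYPE(_src->type) == CV_32FC2 || CV_MAT_TYPE(_src->type) == CV_64FC2) && (CV_MAT_TYPE(_dst->type) == CV_32FC2 || CV_MAT_TYPE(_dst->type) == CV_64FC2) in function 'cvUndistortPointsInternal'
```

```bash
python3 -c "
from m import *
t=cam('top'); s=cam('scene')
a=cv2.resize(t['frame'][195:275,210:330,::-1],None,fx=4,fy=4,interpolation=2)
b=cv2.resize(s['frame'][230:390,270:450,::-1],None,fx=4,fy=4,interpolation=2)[:600]
im=np.zeros((600,800,3),np.uint8); b=cv2.resize(s['frame'][240:370,290:440,::-1],None,fx=5,fy=4.6,interpolation=2)[:600]
im[:b.shape[0],:b.shape[1]]=b; cv2.imwrite('pics/p3.png',im); print((t['frame'][210:260,240:330].astype(int)[...,0]-t['frame'][210:260,240:330].astype(int)[...,1]>60).sum())"
```

```text
0
```

View pics/p3.png

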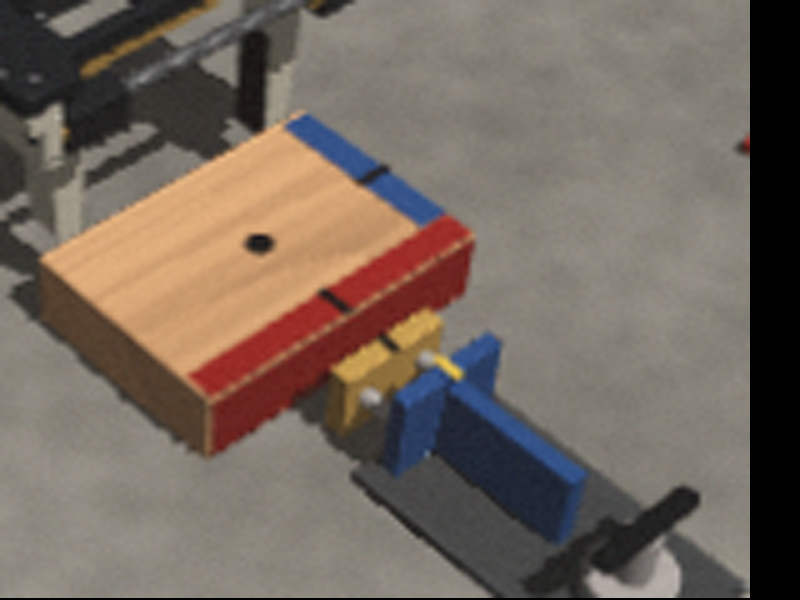

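```bash
cat >> m.py <<'E'
def ticks(p1,p2,z1=.04,z2=.04,r=4,th=75):
    """refine dark ticks near p1 (block), p2 (plate) in scene camera; difference in jig axes"""
    c=cam("scene"); v=c["frame"].max(2).astype(float); out=[]
    for p,z in((p1,z1),(p2,z2)):
        x,y=np.round(p).astype(int); yy,xx=np.mgrid[y-r:y+r+1,x-r:x+r+1]; w=np.clip(th-v[y-r:y+r+1,x-r:x+r+1],0,None)
        q=np.array([(w*xx).sum(),(w*yy).sum()])/w.sum(); X=onplane(c,q,z)[0]; out.append(X); print(q.round(2),X.round(4),"jig mm",jig(X)*1000)
    d=(out[1]-out[0])[:2]; print("plate-block mm",(d@EX*1000).round(2),(d@EY*1000).round(2)); return c
E
python3 -c "
from m import *
c=ticks((357.6,305.4),(367.6,314.3))
print(c['frame'].max(2)[300:320,350:374])
# edge dir from red top/face boundary (thin edge) endpoints from picture
for p in [((290+212/5),(240+400/4.6)),((290+474/5),(240+237/4.6)),((290+333/5),(240+378/4.6)),((290+440/5),(240+312/4.6))]: print(p,jig(onplane(c,p,.04)[0])*1000)
"
```

```text
[356.59 304.97] [0.5602 0.2027 0.04  ] jig mm [  0.  -25.6]
[367.08 314.08] [0.5561 0.231  0.04  ] jig mm [0.6 2.9]
plate-block mm 0.6 28.56
[[205 207 209 212 216 221 219 210 186 164 159 156 157 157 159 158 157 158
  152 162 167 177 145 130]
 [208 213 216 220 212 210 204 182 164 154 156 151 156 157 152 160 158 160
  161 158 144 126 115 111]
 [213 220 220 207 161 156 159 155 158 154 154 158 154 158 158 153 150 165
  176 143 129 120 114 111]
 [217 217 211 147  67  68 119 150 155 156 153 155 153 159 163 159 148 140
  124 113 111 111 111 112]
 [218 207 186 133  83  48  47 119 144 151 157 160 153 158 168 179 148 127
  112 112 114 114 112 114]
 [200 184 163 159 138 102  60  49  92 138 154 157 157 157 149 128 114 113
  113 113 112 113 110 113]
 [160 153 156 158 154 155 120  66  42  91 129 155 172 146 128 116 113 111
  113 112 111 113 111 110]
 [156 157 155 155 156 156 160 120  68  63  99 144 130 117 116 113 112 112
  110 113 111 111 112 127]
 [156 154 154 158 157 156 159 165 136 121 133 122 111 113 109 112 114 110
  111 113 111 106 158 172]
 [155 156 156 154 156 154 151 164 164 137 126 118 
[... 526 characters left out ...]
48
   78 161 195 193 194 146]
 [144 126 113 111 108 110 111 113 111 110 110 102 158 162 188 193 162  93
   49  91 168 164 151 147]
 [118 113 111 110 109 113 109 112 110 111 117 136 204 202 193 198 201 168
  103 107 130 140 143 147]
 [109 109 111 109 113 112 113 112  96 149 160 191 198 194 201 200 211 189
  143 143 144 145 143 146]
 [110 111 110 110 114 111 111 117 132 194 200 195 195 201 200 203 200 157
  143 140 141 145 136 118]
 [107 107 109 111 110 113 139 158 190 198 199 199 199 201 186 177 145 139
  143 142 147 145 134  87]]
(332.4, 326.95652173913044) [ 69.6 -16.1]
(384.8, 291.5217391304348) [-66.  -14.9]
(356.6, 322.17391304347825) [28.7  4.1]
(378.0, 307.82608695652175) [-25.8   5.4]
```

>>> apply_moves(delta_pos=[[0.4, 0.03, 0], [0.4, 0.03, 0], [0.3, 0, 0], [0.15, 0, 0], [0.15, 0, 0], [0.1, 0, 0], [0.1, 0, 0], [0, 0, 0]], twist=[0, 0, 0, 0, 0, 0, 0, 0])

```text
t: 8.38
tool_pos: [0.5738, 0.1191, 0.0368]
orientation: [2.035, 2.393, 0.0]
force: [1.0, -2.3, 2.6]
opening: 0.0931
gripper_force: 1.3
```

```bash
python3 -c "
from m import *
s,R=st(); print(jig(s['tool_pos'])); print(R.T@s['force'],s['wrist_torque'])"
```

```text
t 8.38 pos [0.5738 0.1191 0.0368] yaw 99.2 F [ 1.  -2.3  2.6] q6 -0.04
[-0.     -0.1104]
[-2.46434685  0.56782609 -2.59932761] [-0.4937513  -0.05990143  0.00282339]
```

Baseline drag is about 2.5 N with no contact yet. I'll creep on.

>>> apply_moves(delta_pos=[[0.1, 0, 0], [0.1, 0, 0], [0.1, 0, 0], [0, 0, 0]], twist=[0, 0, 0, 0])

```text
t: 8.88
tool_pos: [0.5734, 0.1212, 0.0368]
orientation: [2.035, 2.392, -0.001]
force: [0.9, -6.6, 1.9]
opening: 0.0929
gripper_force: 3.5
```

>>> apply_moves(delta_pos=[[0.1, 0, 0], [0.1, 0, 0], [0, 0, 0]], twist=[0, 0, 0])

```text
t: 9.25
tool_pos: [0.5732, 0.1223, 0.0368]
orientation: [2.035, 2.391, -0.002]
force: [1.6, -11.0, 2.0]
opening: 0.093
gripper_force: 5.5
```

>>> apply_moves(delta_pos=[[0.08, 0, 0], [0.08, 0, 0], [0.08, 0, 0], [0, 0, 0]], twist=[0, 0, 0, 0])

```text
t: 9.75
tool_pos: [0.573, 0.1235, 0.0368]
orientation: [2.034, 2.39, -0.004]
force: [1.0, -16.4, 3.4]
opening: 0.0931
gripper_force: 7.9
```

```bash
python3 -c "
from m import *
s,R=st(); print(jig(s['tool_pos'])); print(R.T@s['force'],s['wrist_torque'])
ticks((365,312.4),(370.5,317.3),r=3)"
```

```text
t 9.75 pos [0.573  0.1235 0.0368] yaw 99.2 F [  1.  -16.4   3.4] q6 -0.03
[-1.000e-04 -1.059e-01]
[-16.32760675  -1.66992333  -3.3130294 ] [-2.84017593 -0.32531418  0.09532508]
[364.84 312.22] [0.5571 0.2252 0.04  ] jig mm [ 0.6 -2.9]
[368.31 315.1 ] [0.5556 0.2342 0.04  ] jig mm [0.6 6.1]
plate-block mm -0.03 9.07
```

>>> apply_moves(delta_pos=[[0.03, 0, 0], [0, 0, 0], [0, 0, 0], [0, 0, 0], [0, 0, 0], [0, 0, 0], [0, 0, 0], [0, 0, 0]], twist=[0, 0, 0, 0, 0, 0, 0, 0])

```text
t: 10.8
tool_pos: [0.5731, 0.1236, 0.0368]
orientation: [2.034, 2.39, -0.004]
force: [1.7, -17.1, 3.5]
opening: 0.0929
gripper_force: 8.4
```

```bash
python3 -c "
from m import *
ticks((365,312.4),(368.5,315.3),r=3);st()"
```

```text
[364.87 312.26] [0.5571 0.2253 0.04  ] jig mm [ 0.7 -2.8]
[367.13 314.11] [0.5561 0.2311 0.04  ] jig mm [0.6 3. ]
plate-block mm -0.07 5.86
t 10.85 pos [0.573  0.1236 0.0368] yaw 99.2 F [  2.  -15.9   2.9] q6 -0.03
```

>>> apply_moves(delta_pos=[[-0.15, 0, 0], [-0.15, 0, 0], [-0.2, 0, 0], [-0.2, 0, 0], [-0.2, 0, 0], [-0.3, 0, 0], [-0.5, 0, 0], [0, 0, -2]], twist=[0, 0, 0, 0, 0, 0, 0, 0])

```text
t: 11.85
tool_pos: [0.5735, 0.1093, 0.0554]
orientation: [-2.034, -2.39, 0.005]
force: [-0.7, 0.6, 0.5]
opening: 0.0928
gripper_force: 0.0
```

>>> apply_moves(delta_pos=[[0, 0, -3], [0, 0, -4], [3, 0, 0], [4, 0, 0], [4, 0, 0], [3, 0, 0], [0, 0, 0]], twist=[0, 0, 0, 0, 0, 0, 0])

```text
t: 12.72
tool_pos: [0.5526, 0.2502, 0.1283]
orientation: [2.032, 2.395, 0.003]
force: [0.2, -0.1, 0.3]
opening: 0.0928
gripper_force: 0.0
```

```bash
python3 -c "
from m import *
s,R=st(); print(jig(s['tool_pos'])); c=cam('scene'); crop(c,'pics/p4.png',270,200,430,350,4); ticks((361.8,309.6),(367.1,314.1),r=3)"
```

```text
t 12.72 pos [0.5526 0.2502 0.1283] yaw 99.4 F [ 0.2 -0.1  0.3] q6 0.18
[0.0002 0.0224]
[362.82 310.52] [0.5579 0.2199 0.04  ] jig mm [ 0.6 -8.3]
[365.68 312.92] [0.5567 0.2274 0.04  ] jig mm [ 0.6 -0.7]
plate-block mm 0.04 7.57
```

View pics/p4.png

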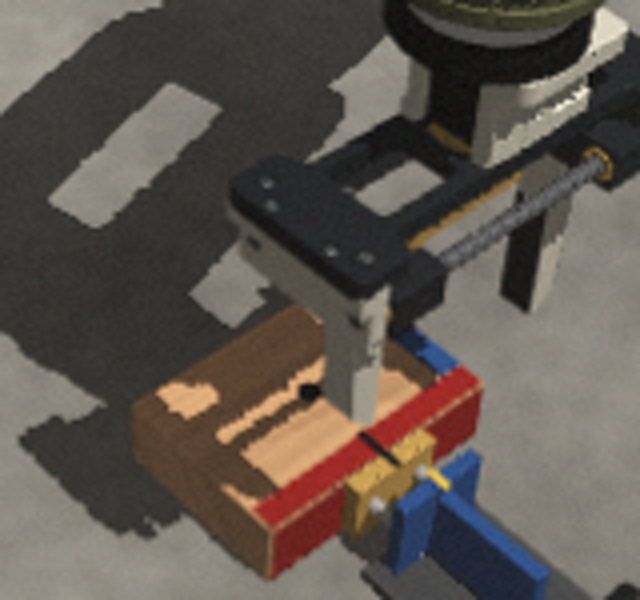

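>>> apply_moves(delta_pos=[[0, 0.05, 3], [0, 0, 3], [0, 0, 3.1], [-0.4, 0, 0], [-0.6, 0, 0], [-0.7, 0, 0], [-0.7, 0, 0], [-0.8, 0, 0]], twist=[0, 0, 0, 0, 0, 0, 0, 0])

```text
t: 13.82
tool_pos: [0.5594, 0.2167, 0.0371]
orientation: [2.035, 2.392, 0.004]
force: [-0.7, 4.5, 2.9]
opening: 0.0932
gripper_force: 1.9
```

>>> apply_moves(delta_pos=[[-0.81, 0.55, 0], [-0.81, 0.55, 0], [-0.81, 0.55, 0], [-0.81, 0.55, 0], [-0.81, 0.55, 0], [-0.81, 0.55, 0], [-0.81, 0.55, 0], [-0.81, 0.55, 0]], twist=[0.098, 0.098, 0.098, 0.098, 0.098, 0.098, 0.098, 0.098])

```text
t: 14.82
tool_pos: [0.59, 0.146, 0.0363]
orientation: [2.797, 1.429, 0.003]
force: [1.8, 2.4, 1.3]
opening: 0.0932
gripper_force: 1.5
```

```bash
python3 -c "
from m import *
s,R=st(); print(jig(s['tool_pos'])); a=cam('scene'); b=cam('top'); im=np.hstack([cv2.resize(a['frame'][180:380,240:440],(400,400)),cv2.resize(b['frame'][180:320,220:360],(400,400))]); cv2.imwrite('pics/p5.png',im[...,::-1])"
```

```text
t 14.82 pos [0.59   0.146  0.0363] yaw 54.1 F [1.8 2.4 1.3] q6 0.78
[ 0.0203 -0.0864]
```

View pics/p5.png

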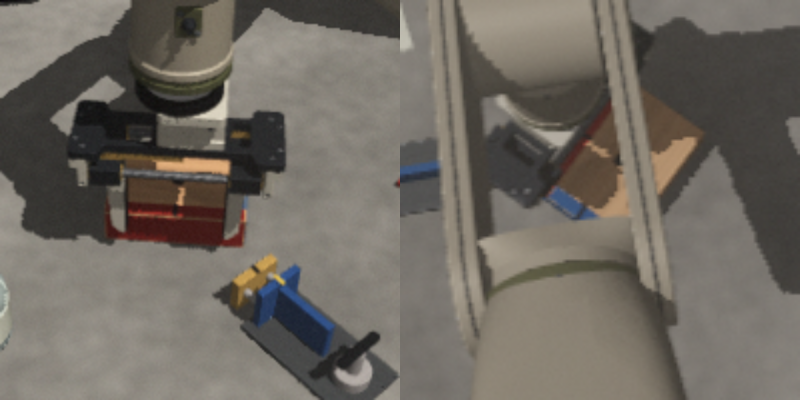

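>>> apply_moves(delta_pos=[[-0.81, 0.55, 0], [-0.81, 0.55, 0], [-0.81, 0.55, 0], [-0.81, 0.55, 0], [-0.81, 0.55, 0], [-0.81, 0.55, 0], [-0.81, 0.55, 0], [-0.81, 0.55, 0]], twist=[0.098, 0.098, 0.098, 0.098, 0.098, 0.098, 0.098, 0.098])

```text
t: 15.92
tool_pos: [0.5619, 0.0749, 0.036]
orientation: [3.131, 0.256, 0.002]
force: [3.2, 0.1, 1.1]
opening: 0.0928
gripper_force: 1.2
```

>>> apply_moves(delta_pos=[[0.6, 0, 0], [0, 0, -3], [0, 0, -5], [-3, 0, 0], [-5, 0, 0], [-5, 0, 0], [-2, 0, 0], [0, 0, 0]], twist=[0, 0, 0, 0, 0, 0, 0, 0])

```text
t: 16.92
tool_pos: [0.4189, 0.052, 0.1157]
orientation: [3.131, 0.262, 0.0]
force: [0.6, -0.1, -0.8]
opening: 0.093
gripper_force: 0.0
```

```bash
python3 -c "
from m import *
s,R=st(); print(jig(s['tool_pos'])); a=cam('scene'); b=cam('top'); im=np.hstack([cv2.resize(a['frame'][150:350,240:440],(400,400)),cv2.resize(b['frame'][180:320,220:360],(400,400))]); cv2.imwrite('pics/p6.png',im[...,::-1])"
```

```text
t 16.93 pos [0.4189 0.052  0.1157] yaw 9.6 F [ 0.6 -0.1 -0.8] q6 1.41
[-0.1638 -0.1515]
```

View pics/p6.png

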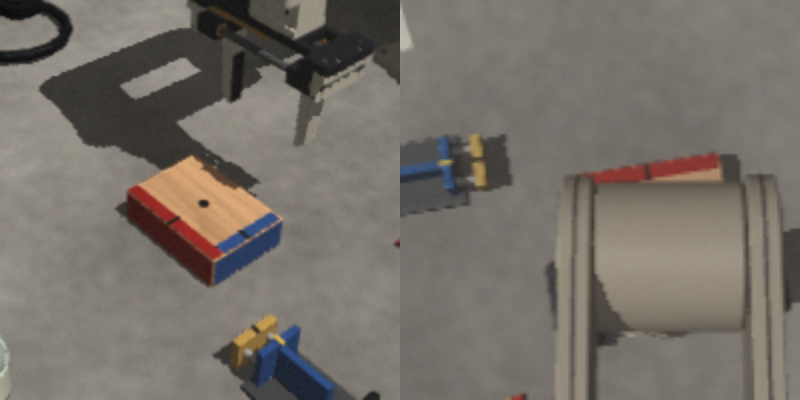

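```bash
python3 -c "
from m import *
print('blue/red ticks');ticks((362.5,266.5),(327,259),r=3)
print('dot / plate');ticks((342,251.5),(367.1,314.1),r=3)
c=cam('scene'); 
for p in ((240+213/2,150+255/2),(240+282/2,150+220/2),(240+127/2,150+193/2)): print(jig(onplane(c,p,.04)[0]))"
```

```text
blue/red ticks
[361.6 266.6] [0.492  0.1224 0.04  ] jig mm [-80.2 -93.8]
[325.58 260.23] [0.5457 0.0685 0.04  ] jig mm [ -35.9 -155.7]
plate-block mm 44.28 -61.89
dot / plate
[341.46 251.15] [0.5017 0.0618 0.04  ] jig mm [ -80.5 -155.3]
[367.13 314.11] [0.5561 0.2311 0.04  ] jig mm [0.6 3.1]
plate-block mm 81.06 158.32
[-0.0349 -0.0909]
[-0.1254 -0.0818]
[-0.0278 -0.2187]
```

>>> apply_moves(delta_pos=[[0, 0.35, 3], [0, 0, 3], [0, 0, 1.9], [0.8, 0, 0], [0.8, 0, 0], [0.8, 0, 0], [0.8, 0, 0], [0.9, 0, 0]], twist=[0.005, 0, 0, 0, 0, 0, 0, 0])

```text
t: 18.18
tool_pos: [0.4609, 0.055, 0.0369]
orientation: [3.132, 0.249, -0.001]
force: [-4.3, -0.5, 3.1]
opening: 0.0931
gripper_force: 2.0
```

>>> apply_moves(delta_pos=[[1, 0, 0], [1, 0, 0], [1, 0, 0], [1, 0, 0], [0.9, 0, 0], [0.7, 0, 0], [0.5, 0, 0], [0, 0, 0]], twist=[0, 0, 0, 0, 0, 0, 0, 0])

```text
t: 19.18
tool_pos: [0.5215, 0.0647, 0.0367]
orientation: [-3.132, -0.249, -0.002]
force: [0.7, -0.5, 0.4]
opening: 0.0932
gripper_force: 0.0
```

```bash
python3 -c "
from m import *
s,R=st(); print(jig(s['tool_pos'])); a=cam('scene'); crop(a,'pics/p7.png',270,200,420,340,4)"
```

```text
t 19.18 pos [0.5215 0.0647 0.0367] yaw 9.1 F [ 0.7 -0.5  0.4] q6 1.44
[-0.0605 -0.1556]
```

View pics/p7.png

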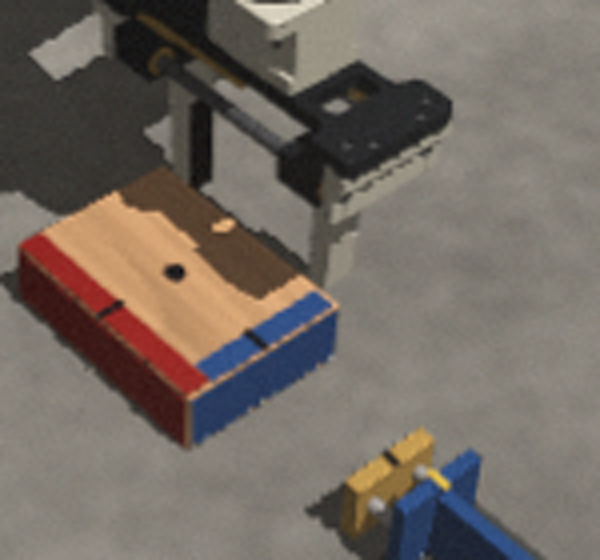

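```bash
python3 -c "
from m import *
print('blue/plate ticks');ticks((334.2,285),(367.1,314.1),r=3)
print('dot');ticks((313.7,268),(297.5,277),r=3)"
```

```text
blue/plate ticks
[333.56 284.44] [0.5688 0.1356 0.04  ] jig mm [ -2.3 -93.3]
[367.12 314.12] [0.5561 0.2311 0.04  ] jig mm [0.6 3.1]
plate-block mm 2.95 96.33
dot
[313.51 267.6 ] [0.5786 0.0747 0.04  ] jig mm [  -2.5 -155. ]
[297.02 276.83] [0.6204 0.0806 0.04  ] jig mm [  39.8 -155.8]
plate-block mm 42.29 -0.86
```

>>> apply_moves(delta_pos=[[0.15, 0, 0], [0.15, 0, 0], [0, 0, 0], [-1, 0, 0], [-1, 0, 0]], twist=[0, 0, 0, 0, 0])

```text
t: 19.95
tool_pos: [0.5033, 0.0618, 0.0365]
orientation: [-3.132, -0.249, -0.0]
force: [0.1, 0.1, 0.3]
opening: 0.093
gripper_force: 0.0
```

```bash
python3 -c "
from m import *
s,R=st(); print(jig(s['tool_pos']))
print('blue/plate ticks');ticks((333,286),(367.1,314.1),r=4)
print('dot/red');ticks((312.5,268.5),(296,277.5),r=3)"
```

```text
t 19.95 pos [0.5033 0.0618 0.0365] yaw 9.1 F [0.1 0.1 0.3] q6 1.43
[-0.0788 -0.1555]
blue/plate ticks
[332.46 284.56] [0.5708 0.1348 0.04  ] jig mm [ -0.4 -94.4]
[367.22 314.22] [0.5561 0.2314 0.04  ] jig mm [0.6 3.3]
plate-block mm 1.09 97.75
dot/red
[312.62 267.96] [0.5806 0.0746 0.04  ] jig mm [  -0.5 -155.4]
[295.79 277.68] [0.6237 0.0815 0.04  ] jig mm [  43.1 -155.6]
plate-block mm 43.6 -0.21
```

>>> apply_moves(delta_pos=[[0, 0, -4], [0, 0, -4], [3, 4, 0], [3, 4, 0], [2, 2, 0], [0, 0, 0], [0, 0, 0], [0, 0, 0]], twist=[0, 0, 0, 0, 0, -0.175, -0.175, -0.175], gripper=6.0)

```text
t: 21.05
tool_pos: [0.5988, -0.0243, 0.1166]
orientation: [2.957, 1.061, 0.0]
force: [0.1, 0.7, -0.3]
opening: 0.0599
gripper_force: 0.0
```

>>> apply_moves(delta_pos=[[0, 0, 0], [0, 0, 0], [0, 0, 0], [0, 0, 0], [0, 0, 0], [0, 0, 0], [0, 0, 0]], twist=[-0.175, -0.175, -0.175, -0.175, -0.175, -0.175, 0])

```text
t: 21.92
tool_pos: [0.5988, -0.0242, 0.1167]
orientation: [2.034, 2.394, 0.0]
force: [0.1, -0.1, -0.7]
opening: 0.06
gripper_force: 0.0
```

```bash
python3 -c "
from m import *
s,R=st(); print(jig(s['tool_pos']),s['opening']); p=JO+EX*.0003+EY*-.258; goal(p[0],p[1],.037)"
```

```text
t 21.93 pos [ 0.5988 -0.0242  0.1167] yaw 99.3 F [ 0.1 -0.1 -0.7] q6 -0.29
[ 0.0014 -0.2558] 0.060004621441717955
t 21.93 pos [ 0.5988 -0.0242  0.1167] yaw 99.3 F [ 0.1 -0.1 -0.7] q6 -0.29
tool delta cm [-0.22 -0.12  7.97]
```

>>> apply_moves(delta_pos=[[-0.2, -0.1, 3], [0, 0, 3], [0, 0, 1.9], [0.8, 0, 0], [0.8, 0, 0], [0.8, 0, 0], [0.9, 0, 0], [0.9, 0, 0]], twist=[0, 0, 0, 0, 0, 0, 0, 0])

```text
t: 22.92
tool_pos: [0.5922, 0.0152, 0.0389]
orientation: [2.032, 2.393, 0.001]
force: [1.2, -3.7, 2.6]
opening: 0.06
gripper_force: 2.0
```

>>> apply_moves(delta_pos=[[0.9, 0.03, 0], [0.9, 0.03, 0], [0.9, 0.03, 0], [0.9, 0.02, 0], [0.7, 0, 0], [0.4, 0, 0], [0.2, 0, 0], [0, 0, 0]], twist=[0, 0, 0, 0, 0, 0, 0, 0])

```text
t: 23.92
tool_pos: [0.5841, 0.064, 0.0374]
orientation: [-2.033, -2.394, -0.0]
force: [1.1, -0.7, 0.3]
opening: 0.06
gripper_force: 0.5
```

```bash
python3 -c "
from m import *
s,R=st(); print(jig(s['tool_pos'])); c=cam('scene')
for d in(-30,-25): # predicted blue tick px
    p=JO+EY*d/1000; print(d,proj(c,[p[0],p[1],.04]))
crop(c,'pics/p8.png',290,220,410,340,5)"
```

```text
t 23.93 pos [0.5841 0.064  0.0374] yaw 99.3 F [ 1.1 -0.7  0.3] q6 -0.14
[ 0.0013 -0.1664]
-30 [[354.98282422 303.62344778]]
-25 [[356.82199194 305.15907752]]
```

View pics/p8.png

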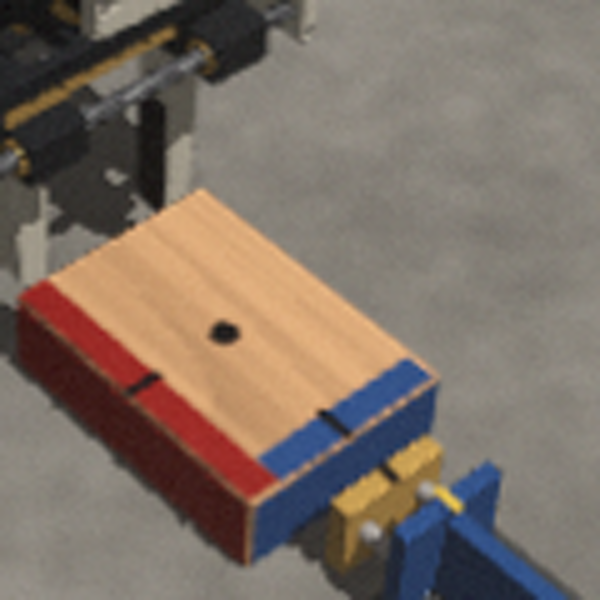

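Blue tick at about (356.8,304.4), dot at (335,286.5), red tick at (319,296.7) and plate tick at (367.4,314).

```bash
python3 -c "
from m import *
print('blue/plate ticks');ticks((356.4,304.2),(367.1,314.1),r=4)
print('dot/red');ticks((335,286.5),(318.8,296.7),r=4)"
```

```text
blue/plate ticks
[356.34 304.06] [0.5593 0.2006 0.04  ] jig mm [ -1.2 -27.6]
[366.97 313.87] [0.556  0.2305 0.04  ] jig mm [0.4 2.4]
plate-block mm 1.62 30.01
dot/red
[334.43 286.03] [0.5696 0.1401 0.04  ] jig mm [ -0.8 -89. ]
[317.64 296.67] [0.6124 0.1473 0.04  ] jig mm [ 42.6 -88.8]
plate-block mm 43.35 0.19
```

>>> apply_moves(delta_pos=[[0.3, 0.05, 0], [0.3, 0.05, 0], [0.3, 0.05, 0], [0.2, 0.03, 0], [0.1, 0, 0], [0, 0, 0]], twist=[0, 0, 0, 0, 0, 0])

```text
t: 24.82
tool_pos: [0.5843, 0.0761, 0.0378]
orientation: [-2.033, -2.395, -0.001]
force: [-0.5, -0.1, -0.6]
opening: 0.06
gripper_force: 0.0
```

```bash
python3 -c "
from m import *
s,R=st(); print(jig(s['tool_pos']))
print('blue/plate ticks');ticks((360.6,308),(367.6,314.6),r=3)
print('dot/red');ticks((338.5,289.5),(321.5,300.5),r=4)"
```

```text
t 24.82 pos [0.5843 0.0761 0.0378] yaw 99.3 F [-0.5 -0.1 -0.6] q6 -0.12
[ 0.0034 -0.1545]
blue/plate ticks
[360.2 308.5] [0.5593 0.2134 0.04  ] jig mm [  0.9 -15. ]
[366.92 313.81] [0.556  0.2303 0.04  ] jig mm [0.4 2.3]
plate-block mm -0.53 17.27
dot/red
[337.85 290.  ] [0.5696 0.1524 0.04  ] jig mm [  1.2 -76.8]
[320.9  300.63] [0.6123 0.1591 0.04  ] jig mm [ 44.4 -77.1]
plate-block mm 43.14 -0.33
```

>>> apply_moves(delta_pos=[[0.2, -0.03, 0], [0.15, -0.02, 0], [0.1, 0, 0], [0.1, 0, 0], [0.1, 0, 0], [0, 0, 0]], twist=[0, 0, 0, 0, 0, 0])

```text
t: 25.68
tool_pos: [0.5828, 0.0817, 0.0378]
orientation: [2.033, 2.394, -0.0]
force: [-0.0, -4.7, 2.5]
opening: 0.0597
gripper_force: 2.5
```

>>> apply_moves(delta_pos=[[0.1, 0, 0], [0.1, 0, 0], [0, 0, 0]], twist=[0, 0, 0])

```text
t: 26.05
tool_pos: [0.5827, 0.0828, 0.0378]
orientation: [2.033, 2.393, -0.002]
force: [1.4, -8.9, 1.9]
opening: 0.0603
gripper_force: 4.4
```

Contact again at about 2 N per commanded mm. Going up to about 16.5 N at the wrist, as before.

>>> apply_moves(delta_pos=[[0.1, 0, 0], [0.1, 0, 0], [0.1, 0, 0], [0, 0, 0]], twist=[0, 0, 0, 0])

```text
t: 26.55
tool_pos: [0.5824, 0.0844, 0.0378]
orientation: [2.032, 2.392, -0.004]
force: [1.0, -14.3, 1.7]
opening: 0.0599
gripper_force: 7.3
```

```bash
python3 -c "
from m import *
s,R=st(); print(jig(s['tool_pos']),s['wrist_torque'])
print('blue/plate ticks');ticks((365,312),(369.3,315.8),r=2)
print('dot/red');ticks((342,293),(325,304),r=4)"
```

```text
t 26.55 pos [0.5824 0.0844 0.0378] yaw 99.3 F [  1.  -14.3   1.7] q6 -0.10
[ 0.0028 -0.146 ] [-2.70747098 -0.25490375  0.0179602 ]
blue/plate ticks
[364.9  312.16] [0.5569 0.2251 0.04  ] jig mm [ 0.4 -3. ]
[368.27 315.08] [0.5556 0.2341 0.04  ] jig mm [0.6 6. ]
plate-block mm 0.18 9.02
dot/red
[340.95 292.08] [0.5674 0.1601 0.04  ] jig mm [  0.3 -68.9]
[324.09 303.12] [0.6103 0.1675 0.04  ] jig mm [ 43.8 -68.5]
plate-block mm 43.51 0.35
```

>>> apply_moves(delta_pos=[[0.1, 0, 0], [0, 0, 0], [0, 0, 0], [0, 0, 0], [0, 0, 0], [0, 0, 0], [0, 0, 0], [0, 0, 0]], twist=[0, 0, 0, 0, 0, 0, 0, 0])

```text
t: 27.65
tool_pos: [0.5823, 0.0849, 0.0379]
orientation: [2.032, 2.392, -0.004]
force: [2.3, -15.9, 1.4]
opening: 0.0596
gripper_force: 8.2
```

>>> apply_moves(delta_pos=[[-0.1, 0, 0], [-0.1, 0, 0], [-0.1, 0, 0], [-0.1, 0, 0], [-0.1, 0, 0], [-0.1, 0, 0], [-0.1, 0, 0], [-0.1, 0, 0]], twist=[0, 0, 0, 0, 0, 0, 0, 0])

```text
t: 28.65
tool_pos: [0.5826, 0.0806, 0.0373]
orientation: [-2.032, -2.394, -0.0]
force: [0.2, -0.4, 0.1]
opening: 0.0597
gripper_force: 0.0
```

>>> apply_moves(delta_pos=[[-0.2, 0, 0], [-0.5, 0, 0], [-1, 0, 0], [-3, 0, 0], [-4, 0, 0], [0, 0, -4], [0, 0, 0]], twist=[0, 0, 0, 0, 0, 0, 0])

```text
t: 29.52
tool_pos: [0.6, -0.0072, 0.0814]
orientation: [2.032, 2.389, 0.006]
force: [0.9, 0.5, 0.5]
opening: 0.06
gripper_force: 0.0
```

```bash
python3 -c "
from m import *
st()
print('blue/plate ticks');c=ticks((361.9,309.7),(367.1,314.2),r=3)
print('dot/red');ticks((339.5,291),(322.5,302),r=4)
crop(c,'pics/p9.png',290,220,410,340,5)"
```

```text
t 29.52 pos [ 0.6    -0.0072  0.0814] yaw 99.3 F [0.9 0.5 0.5] q6 -0.26
blue/plate ticks
[362.49 310.12] [0.5579 0.2188 0.04  ] jig mm [ 0.4 -9.4]
[365.75 312.9 ] [0.5566 0.2274 0.04  ] jig mm [ 0.5 -0.7]
plate-block mm 0.09 8.69
dot/red
[339.97 291.31] [0.568  0.1574 0.04  ] jig mm [  0.4 -71.6]
[322.2  302.61] [0.6127 0.1646 0.04  ] jig mm [ 45.7 -71.8]
plate-block mm 45.32 -0.18
```

View pics/p9.png

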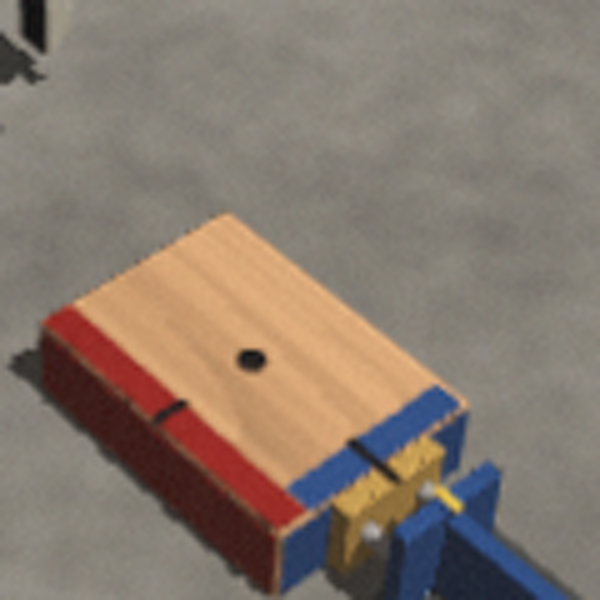

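The blue tick runs straight into the plate tick near (363,310) to (366,313), and the edge is square and just at the plate. The gripper is clear, so I'm handing in.

```bash
python3 -c "
from plant import robot
print(robot.close_job())"
```

```text
the job is handed in; nothing more can be done
None
```

I pressed the red edge and then the blue edge onto the plate, each held for about 1 s with the wrist reading about 16 N (roughly 14–15 N on the plate after block drag). The block was left with its blue edge centred to about 0.1 mm by camera, square and just at the plate. Nothing else was touched, and the job was handed in at about 30 s.

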